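Seat a bat on the wheel's pins

ROBOT

A 6-joint arm with a two-finger parallel gripper is mounted at the origin on the work surface. World frame = base frame: x ahead of the robot, y to its left, z up, the work surface at z = 0. Lengths are in m, angles in rad, forces in N, time in s.
With the tool pointing down it reaches from about 0.275 to 0.975 m from the base axis. Payload 8.4 kg.
Tool frame: the origin (TCP) lies at the very end of the fingers, on their centre line; the grasp point (between the pads) lies 19 mm behind it; x points along the fingers, y is the direction in which the jaws open and shut, and the axes are right-handed (so a half turn about x gives the same grasp; the last joint's range is limited). The gripper opens to 92 mm and grips with 3 to 60 N. Pads are 20 mm wide; open, the fingers measure 128 mm over their backs; the gripper's body (75 mm by 189 mm) begins 69 mm behind the grasp point.
Start: joints at [-1.293, 0.353, 1.633, -0, 1.155, -0.002], TCP at [0.173, -0.601, 0.177] pointing down, gripper open.
Joint ranges: [-2.63, 2.63], [-0.92, 2.1], [0.06, 2.66], [-1.3, 4.44], [0, 2.69], [-3.02, 3.02]. Speed limits (rad/s): [2.22, 2.22, 2.79, 3.14, 3.14, 3.14].

INTERFACE

Orientations are given as a unit quaternion [x, y, z, w].
In Python, from cell import bot, viewer gives the robot as it stands. The module is installed in compiled form; this text tells all that it offers.
- The arm moves only by the tool jog_arm, never from a script. Its argument "deltas" is a list that holds one entry, the list of rows, each a list of 7 numbers: the shift along the tool's x, y, z in mm, then the turn, a rotation vector about the tool's x, y, z in degrees, then the opening, from -1 (shut) to 1 (fully open). A call has 1 to 20 rows; each row shifts and turns the commanded pose from where the row before left it, along the tool's axes as they then stand; what a row does not reach is not made up. A row lasts 1/8 s, in which the tool goes at most 62.5 mm and 10.7 degrees, less where a joint would pass 70% of its speed; a pose out of reach is approached as far as the arm can. A call with a gripper value outside its range is refused whole. The fingers move at their own pace and stop on an object; the grip force is fixed at half the most. Time passes only in rows, so rows that do not move let the fingers close. It gives the time, the measured TCP pose, the force and the opening at its end, in the units of the state.
- bot.observe(): the state, without advancing time (a new reading comes with each control period).
- viewer.read_camera(name): name is "scene" or "top" or "wrist"; returns a dict with "pixels" (420x560x3 uint8, blue, green, red), "K" (3x3 intrinsics, pixels), "eye" and "rotation" of the camera in the world; the wrist camera has in their place "T_tool_cam" (4x4, takes a point from camera to tool coordinates, whose origin is the TCP and whose axes are the tool frame's). Camera axes: x right, y down, z forward; pixel columns grow to the right and rows downward; lengths in m; the calibration is good to about 2 mm. A picture is of the moment at which its call begins: read the wrist's pose just before it. There is no depth.
- bot.sign_off(): hands the job in, once; it reports no verdict.
The state is a dict: "t": time; "q": joint angles; "joint_vel": joint speeds; "effort": joint torques, N m; "position": TCP position; "eef_rot": TCP orientation; "force": force on the tool from outside, world axes, zero at the start; "torque": the same for the moment, N m; "opening": opening from 0.0 (shut) to 1.0 (fully open).
Only numpy, scipy, OpenCV 4.12 (cv2) and the standard library are available. Lean on these libraries where they do the work, as an engineer would, in place of code of your own. Each camera call takes 0.05 s, during which the arm holds its last target. There are 200 camera calls.

TASK

A wooden throwing bat has been laid askew on the potter's wheel and is riding on top of the two bat pins. Nudge it sideways with the fingertips until both its holes drop over the pins and it lies flat on the wheel head, then take the hand away. Do not lift or tip the bat, leave alone the little bowl standing on it, and do not disturb the tools and pots around.

Things in the scene. Friction and masses are not known exactly. Their poses are not given: they have to be found in the camera images.
- wheel: table-top potter's wheel, fixed: white housing 340 mm deep (x), 450 mm wide (y), 118 mm high. Origin on the table under the head's axis; x points away from the control panel (panel faces the robot), y to the side deck. A splash pan of radius 150 mm surrounds the head, its rim 25 mm below the head's top. The side deck (y 165 to 285 mm, 120 mm high) holds flat tools
- wheel_head: round aluminium wheel head, 200 mm across and 12 mm thick, locked so that it does not turn. Origin on its axis, 45 mm below its flat top face (its top is 175 mm above the table). Its y axis is the line through the two pins, its x axis lies square to it. Dark centre lines are scribed over the whole top along both axes and run down the rim
- pin0 (a point): tip of the steel bat pin at y = -50 mm on the wheel head; pins are 10 mm in diameter, stand 8 mm above the head's top, with the last 2.5 mm tapered to 7 mm; they are hidden below the bat at the start
- pin1 (a point): tip of the other pin, at y = +50 mm; the pins are 100 mm apart, either side of the head's centre
- bat: plain wooden bat, loose: 160 mm (its x) by 190 mm (its y) by 12 mm thick, about 0.3 kg. Origin at the centre of its underside, z up. Two through holes, 13 mm in diameter, on its y axis 50 mm either side of the centre. Seated, its underside lies on the head's top with its axes along the head's. It slides easily, with a few newtons
- bat_hole0 (a point): centre of the upper mouth of the bat's hole at its y = -50 mm, which belongs on pin0; 12 mm above the underside. At the start the bat's centre is 25 to 45 mm from the pin line on the head's +x side, up to 15 mm off along that line, turned up to 0.28 rad; it lies on both pin tips, tilted a few degrees, its +x side low on the head
- bat_hole1 (a point): centre of the upper mouth of the bat's hole at its y = +50 mm, which belongs on pin1
- bowl: small terracotta bowl, 68 mm across the rim and 45 mm high, loose, standing near the middle of the bat between the holes. Origin at the centre of its foot. Leave alone; it rides along with the bat
- loop_tool: trimming tool lying on the side deck, 160 mm long, 12 mm thick. Origin under the middle. Leave alone
- rib: flat wooden rib lying on the side deck, 85 by 45 by 7 mm. Leave alone
- cup: white cup, 76 mm across, 85 mm high, on the table to the left. Leave alone
- glaze_bottle: white plastic bottle, 56 mm across, 145 mm high, on the table to the right. Leave alone
- jar: amber jar with a steel cap, 72 mm across, 70 mm high, on the table to the right. Leave alone
- brush: brush lying on the table to the left, 200 mm long. Leave alone
- kidney: round steel scraper, 64 mm across, 5 mm thick, on the table to the right. Leave alone

How it is judged:
At the end, for the whole second after the job is handed in: The bat lies flat on the wheel head (underside within 2.5 mm of its top, tilt under 0.02 rad), each hole centred within 3 mm over its own pin, at rest; the bowl stands upright on the bat within 30 mm of its middle (z of bat in the frame of wheel_head between 0.043 and 0.0475 m and angle between bat's own z axis and vertical below 0.02 rad and horizontal distance between bat_hole0 and pin0 below 0.003 m and horizontal distance between bat_hole1 and pin1 below 0.003 m and linear speed of bat below 0.01 m/s and angle between bowl's own z axis and vertical below 0.1 rad and horizontal distance between bowl and bat below 0.03 m); the robot touches nothing.
It fails at once if the bat is lifted (its middle more than 22 mm above the wheel head) or tipped by more than 0.2 rad (z of bat in the frame of wheel_head above 0.067 m or angle between bat's own z axis and vertical above 0.2 rad).
It fails at once if the bowl on the bat is handled (fingers on it with over 3 N), tipped over, lifted off, or ends up more than 30 mm from the bat's middle (contact force between the fingers and bowl above 3 N or angle between bowl's own z axis and vertical above 0.4 rad or horizontal distance between bowl and bat above 0.03 m or z of bowl in the frame of bat above 0.037 m).
It fails at once if a tool or pot around the work is moved by more than 30 mm (distance of any of loop_tool, rib, cup, glaze_bottle, jar, brush, kidney from where it was at the start of the episode above 0.03 m).
It also fails if it takes over 64 s, if anything falls off the work surface, if the arm or the gripper's body presses on something with over 40 N, if the wrist force passes 120 N, or if a joint passes its speed limit or range.

## Working session

There is one attempt and no reset: what is moved stays moved. The work goes in short steps, Python scripts to look and compute and a tool call to move; the robot and the scene stay as the last step left them, time stands still between calls to the robot, and variables do not carry over. Pictures are saved under pics/ and viewed, about 8 in all and at most 12, crops included, and the job is handed in when it is done.

Besides the shell and the picture viewer there is one more tool, called after "Emit:" as name(argument=value, ...), one argument or row to a line, values as JSON. jog_arm: Moves the arm, as the interface text tells. Its arguments: {"type":"object","properties":{"deltas":{"type":"array","items":{"type":"array","items":{"type":"array","items":{"type":"number"}}}}},"required":["deltas"]}

```bash
mkdir -p pics
python3 - <<'E'
from cell import bot,viewer
import cv2
s=bot.observe();print({k:s[k] for k in('t','position','eef_rot','opening','force')})
for n in('scene','top'):
    d=viewer.read_camera(n);cv2.imwrite(f'pics/{n}0.png',d['pixels']);print(n,d['K'],d['eye'],d['rotation'])
E
```

```text
{'t': 0.0, 'position': array([ 0.17246179, -0.60018133,  0.17618539]), 'eef_rot': array([-0.70012887, -0.09906916,  0.70026704, -0.09813732]), 'opening': 0.999381891181308, 'force': array([-0.52800766,  0.48097897, -0.21821632])}
scene [[389.82897436   0.         279.43498641]
 [  0.         389.82897436 206.90823028]
 [  0.           0.           1.        ]] [ 1.10276634 -0.77163866  0.9310331 ] [ 0.85265848  0.29076632 -0.12806766 -0.41476155]
top [[470.1039195    0.         279.18075129]
 [  0.         470.1039195  212.2445616 ]
 [  0.           0.           1.        ]] [0.47738494 0.0243577  1.40089036] [-0.70379978  0.70982392 -0.02044782  0.01994375]
```

View pics/scene0.png

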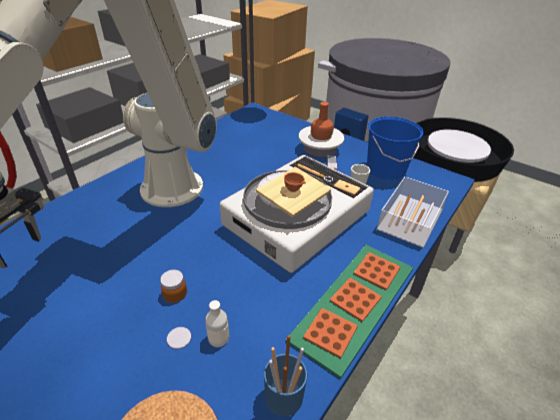

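View pics/top0.png

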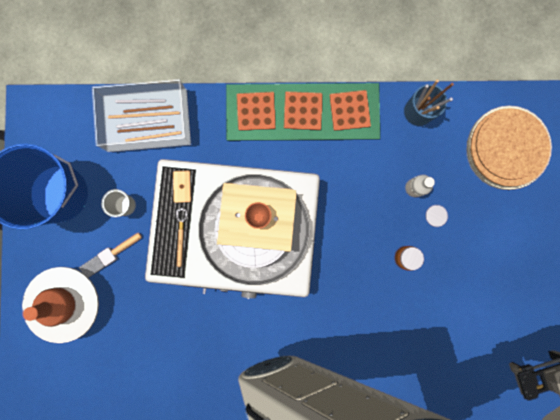

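The top view shows the wheel at about (255,229) px, with the bat offset up (+x) and the bowl at (258,215). I'll enlarge that area.

Run:
```python
import cv2
i=cv2.imread('pics/top0.png')[165:290,190:325]
cv2.imwrite('pics/crop0.png',cv2.resize(i,None,fx=5.9,fy=4.8*5.9/5.9*1.0 if 0 else 4.8,interpolation=cv2.INTER_CUBIC) if 0 else cv2.resize(i,None,fx=4.8,fy=4.8,interpolation=cv2.INTER_CUBIC))
```

```text
(no output)
```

View pics/crop0.png

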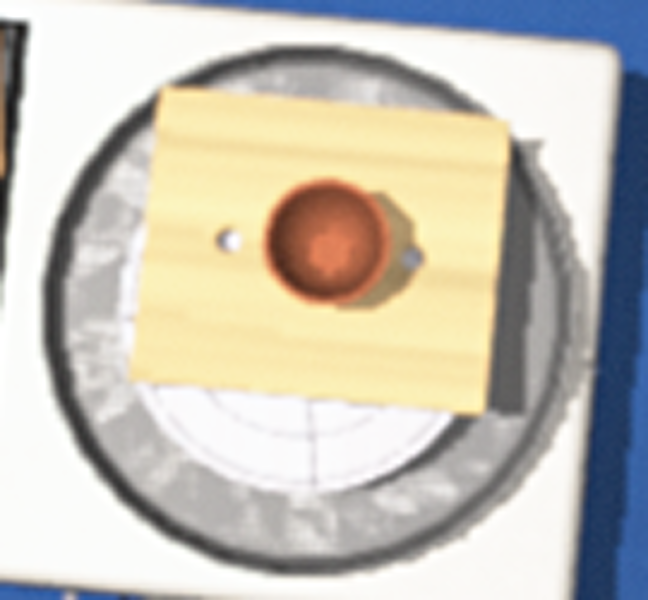

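```bash
cat > h.py <<'E'
import numpy as np,cv2
from cell import bot,viewer
from scipy.spatial.transform import Rotation as R
np.set_printoptions(precision=4,suppress=True)
def cam(n):
    s=bot.observe(); d=viewer.read_camera(n)
    if n=='wrist':
        T=np.array(d['T_tool_cam']); Rt=R.from_quat(s['eef_rot']).as_matrix()
        return d['pixels'],np.array(d['K']),np.array(s['position'])+Rt@T[:3,3],Rt@T[:3,:3]
    return d['pixels'],np.array(d['K']),np.array(d['eye']),R.from_quat(d['rotation']).as_matrix()
def ray(uv,z,K,e,Rc):
    uv=np.atleast_2d(uv); v=np.c_[uv,np.ones(len(uv))]@np.linalg.inv(K).T@Rc.T
    return e+v*((z-e[2])/v[:,2])[:,None]
def proj(P,K,e,Rc):
    c=(np.atleast_2d(P)-e)@Rc@K.T; return c[:,:2]/c[:,2:]
E
python3 - <<'E'
from h import *
i,K,e,Rc=cam('top')
f=lambda p:(np.array(p,float)+.5)/4.8-.5+[190,165]
c=f([[160,87],[511,123],[485,414],[132,380],[230,240],[413,258]])
z=[.187,.187,.202,.202,.196,.196]
for p,zz in zip(c,z):print(p,ray(p,zz,K,e,Rc)[0])
print('line',ray(f([[313,400],[314,488],[130,317]]),.175,K,e,Rc))
s=bot.observe();print(s['position'],R.from_quat(s['eef_rot']).as_matrix())
d=viewer.read_camera('wrist');print(d['K'],d['T_tool_cam'])
E
```

```text
[222.9375 182.7292] [0.6248 0.1685 0.187 ]
[296.0625 190.2292] [ 0.6036 -0.0211  0.187 ]
[290.6458 250.8542] [ 0.4474 -0.0051  0.202 ]
[217.1042 243.7708] [0.4669 0.1818 0.202 ]
[237.5208 214.6042] [0.5411 0.1302 0.196 ]
[275.6458 218.3542] [0.5307 0.0324 0.196 ]
line [[0.4551 0.0873 0.175 ]
 [0.4076 0.0871 0.175 ]
 [0.5008 0.1864 0.175 ]]
[ 0.1725 -0.6003  0.1763] [[-0.0003  0.2762 -0.9611]
 [ 0.0011 -0.9611 -0.2762]
 [-1.     -0.0011 -0.    ]]
[[289.5082   0.     277.8704]
 [  0.     289.5082 211.9965]
 [  0.       0.       1.    ]] [[ 0.0001 -0.2953  0.9554 -0.2075]
 [ 1.      0.0005  0.     -0.0002]
 [-0.0004  0.9554  0.2953 -0.0841]
 [ 0.      0.      0.      1.    ]]
```

Emit:
jog_arm(
  deltas=[
    [[-50,0,0,8,0,0,1],[-50,0,0,8,0,0,1],[-44,-43,-30,0,0,0,1],[0,-43,-30,0,0,0,1],[0,-43,-30,0,0,0,1],[0,-43,-30,0,0,0,1],[0,-43,-30,0,0,0,1],[0,-43,-30,0,0,0,1],[0,-43,-31,0,0,0,1],[0,-43,-31,0,0,0,1],[0,-43,-31,0,0,0,1],[0,-43,-31,0,0,0,1],[0,-43,-31,0,0,0,1],[0,-43,-31,0,0,0,1],[0,-43,-31,0,0,0,1],[0,-43,-31,0,0,0,1],[0,-43,-31,0,0,0,1],[0,-43,-31,0,0,0,1],[0,0,0,0,0,0,1]],
  ],
)

```text
t: 2.58
position: [0.6606, 0.0868, 0.3157]
eef_rot: [-0.707, -0.002, 0.708, -0.001]
force: [-0.0, -0.7, -0.3]
opening: 0.997
```

Run:
```python
from h import *
s=bot.observe();print(s['t'],s['position'],R.from_quat(s['eef_rot']).as_matrix(),s['opening'],s['q'])
i,K,e,Rc=cam('wrist');cv2.imwrite('pics/w1.png',i);np.savez('w1',K=K,e=e,Rc=Rc)
b=proj([[.5,.09,.175]],K,e,Rc)[0];print(b)
cv2.imwrite('pics/w1b.png',cv2.resize(i,(800,600),interpolation=cv2.INTER_CUBIC))
```

```text
2.575 [0.6606 0.0868 0.3157] [[-0.0012  0.0038 -1.    ]
 [ 0.0006 -1.     -0.0038]
 [-1.     -0.0006  0.0012]] 0.9965416741411309 [0.128  0.3287 1.3654 0.0007 1.4486 1.6949]
[275.3191 305.4115]
```

View pics/w1b.png

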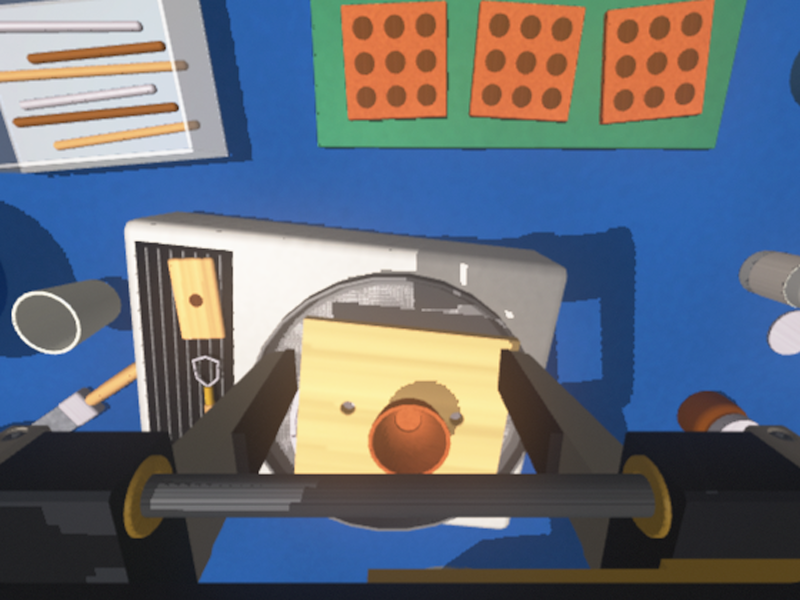

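The wrist view shows the bat's +x edge running from (303,320) to (515,345), with the gripper hiding the rest. The top camera suits measuring better, so I'll zoom into the scribed lines in the first top picture.

Run:
```python
import cv2,numpy as np
i=cv2.imread('pics/top0.png')[218:270,208:298]
i=cv2.resize(i,None,fx=8.8,fy=8.8,interpolation=cv2.INTER_CUBIC).astype(float)
i=np.clip((i-150)*2.4,0,255)
cv2.imwrite('pics/crop1.png',i.astype('uint8'))
```

```text
(no output)
```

View pics/crop1.png

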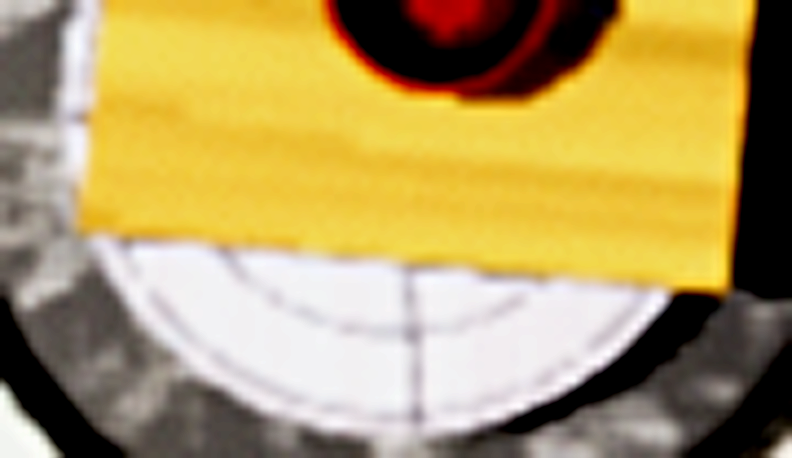

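Run:
```python
from h import *
from scipy.optimize import least_squares
i,K,e,Rc=cam('top')
f=lambda p:(np.array(p,float)+.5)/8.8-.5+[208,218]
L=ray(f([[408,265],[418,425],[75,118]]),.175,K,e,Rc)[:,:2]
A=ray(f([[62,118],[100,245],[140,310],[200,372],[280,416],[350,433],[415,437],[500,424],[590,375],[660,300]]),.175,K,e,Rc)[:,:2]
r=least_squares(lambda c:np.hypot(*(A-c).T)-.1,[.5,.09],loss='soft_l1',f_scale=.001)
print('arc',r.x,r.fun)
d=L[0]-L[1];print('xline yaw',np.arctan2(d[1],d[0]))
def g(p):
    u=np.array([np.cos(p[2]),np.sin(p[2])]);v=np.array([-u[1],u[0]])
    return np.r_[np.hypot(*(A-p[:2]).T)-.1,*[(L[k]-p[:2])@v for k in(0,1)],(L[2]-p[:2])@u,]
w=least_squares(g,[.505,.088,.03]);print(w.x,g(w.x))
```

```text
arc [0.5055 0.0918] [ 0.0002 -0.0013 -0.0009  0.0002  0.0004  0.0001  0.0004  0.001  -0.0004
 -0.0024]
xline yaw 0.057102775374077375
[0.5056 0.0921 0.0544] [-0.     -0.0014 -0.001   0.0001  0.0004  0.0002  0.0005  0.0012 -0.0002
 -0.0021  0.0003  0.0002 -0.0003]
```

Emit:
jog_arm(
  deltas=[
    [[0,0,0,-10.3,0,0,1],[0,0,0,-10.3,0,0,1],[0,0,0,-10.3,0,0,1],[0,0,0,-10.3,0,0,1],[0,0,0,-10.3,0,0,1],[0,0,0,-10.3,0,0,1],[0,0,0,-10.3,0,0,1],[0,0,0,-10.3,0,0,1],[0,0,0,-10.3,0,0,1],[0,-32,33,0,0,0,1],[0,-32,33,0,0,0,1],[0,-32,33,0,0,0,1],[0,-33,32,0,0,0,1],[30,0,0,0,0,0,1],[30,0,0,0,0,0,1],[0,0,0,0,0,0,1],[0,0,0,0,0,0,1]],
  ],
)

```text
t: 4.8
position: [0.5372, -0.0537, 0.2583]
eef_rot: [0.488, 0.511, -0.488, 0.512]
force: [-0.2, 0.4, 0.8]
opening: 0.999
```

Run:
```python
from h import *
s=bot.observe();Rm=R.from_quat(s['eef_rot']).as_matrix();print(s['t'],s['position'],Rm,s['force'],s['q'])
print(Rm.T@(np.array([.5385,-.0512,.181])-s['position']))
```

```text
4.8 [ 0.5372 -0.0537  0.2583] [[ 0.0012  0.9989  0.0469]
 [-0.0002  0.0469 -0.9989]
 [-1.      0.0012  0.0003]] [-0.1667  0.4158  0.7926] [-0.1024  0.148   1.7195 -0.0001  1.2729 -0.1493]
[ 0.0773  0.0013 -0.0025]
```

Emit:
jog_arm(
  deltas=[
    [[26,0,0,-0.4,0,0,1],[26,0,0,0,0,0,1],[25,0,0,0,0,0,1],[0,0,-6,0,0,0,1],[0,0,-6,0,0,0,1],[0,0,-4,0,0,0,1],[0,0,-3,0,0,0,1],[0,0,-3,0,0,0,1],[0,0,-2,0,0,0,1],[0,0,-2,0,0,0,1],[0,0,-2,0,0,0,1],[0,0,-2,0,0,0,1],[0,0,0,0,0,0,1]],
  ],
)

```text
t: 6.42
position: [0.5354, -0.0231, 0.1801]
eef_rot: [0.486, 0.514, -0.486, 0.513]
force: [0.0, -0.4, 0.4]
opening: 1.002
```

Run:
```python
from h import *
s=bot.observe();print(s['t'],s['position'],s['force'])
i,K,e,Rc=cam('top');cv2.imwrite('pics/t2.png',i)
cv2.imwrite('pics/t2b.png',cv2.resize(i[165:290,190:325],None,fx=4.8,fy=4.8,interpolation=cv2.INTER_CUBIC))
```

```text
6.425 [ 0.5354 -0.0231  0.1801] [ 0.0332 -0.391   0.4013]
```

View pics/t2b.png

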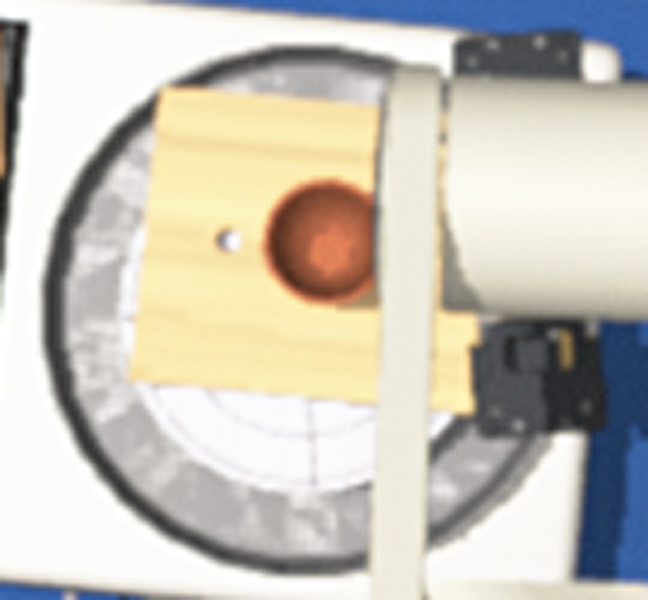

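The bat has not moved yet: its corners are still at (160,87) and (132,380), and there is no force. I'll carry on gently.

Emit:
jog_arm(
  deltas=[
    [[0,0,-1.5,0,0,0,1],[0,0,-1.5,0,0,0,1],[0,0,-1.5,0,0,0,1],[0,0,-1.5,0,0,0,1],[0,0,0,0,0,0,1]],
  ],
)

```text
t: 7.1
position: [0.5351, -0.0171, 0.1801]
eef_rot: [0.486, 0.514, -0.486, 0.514]
force: [0.9, 0.5, -1.8]
opening: 1.0
```

Run:
```python
from h import *
s=bot.observe();print(s['t'],s['position'],s['force'])
i,K,e,Rc=cam('top');cv2.imwrite('pics/t3.png',i)
a=cv2.imread('pics/t2.png').astype(int)[165:290,190:270];d=np.abs(a-i[165:290,190:270].astype(int)).sum(2);print(d.max(),(d>60).sum())
i,K,e,Rc=cam('wrist');cv2.imwrite('pics/w3.png',cv2.resize(i,(800,600),interpolation=cv2.INTER_CUBIC));np.savez('w3',K=K,e=e,Rc=Rc)
```

```text
7.1 [ 0.5351 -0.0171  0.1801] [ 0.9321  0.4772 -1.7993]
431 342
```

View pics/w3.png

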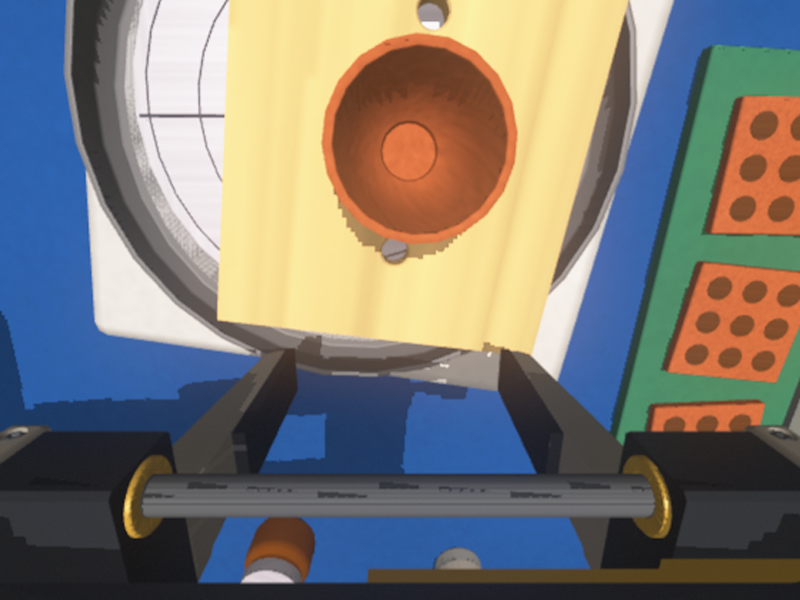

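Contact is just starting at the right (+x) finger, near (500,350). The bat corners are at (218,320) and (535,352), the holes at (395,250) and (432,14), and the scribed x line runs (140,116) to (223,117).

Run:
```python
from h import *
d=np.load('w3.npz');K,e,Rc=d['K'],d['e'],d['Rc']
f=lambda p:(np.array(p,float)+.5)*.7-.5
for p,z in (((218,320),.202),((535,352),.187),((395,250),.196),((432,14),.196),((140,115.5),.175),((223,116.5),.175)):print(ray(f(p),z,K,e,Rc)[0])
```

```text
[ 0.4491 -0.0035  0.202 ]
[ 0.608 -0.018  0.187]
[0.5313 0.0336 0.196 ]
[0.541 0.129 0.196]
[0.4079 0.0871 0.175 ]
[0.447  0.0888 0.175 ]
```

Emit:
jog_arm(
  deltas=[
    [[0,0,-1.5,0,0,0,1],[0,0,-1.5,0,0,0,1],[0,0,-1.5,0,0,0,1],[0,0,-1.5,0,0,0,1],[0,0,-1.5,0,0,0,1],[0,0,-1.5,0,0,0,1],[0,0,-1,0,0,0,1],[0,0,0,0,0,0,1]],
  ],
)

```text
t: 8.2
position: [0.5345, -0.0072, 0.1801]
eef_rot: [0.486, 0.513, -0.486, 0.513]
force: [0.2, -0.1, 0.2]
opening: 1.001
```

Run:
```python
from h import *
s=bot.observe();print(s['t'],s['position'],s['force'])
i,K,e,Rc=cam('wrist');cv2.imwrite('pics/w4.png',cv2.resize(i,(800,600),interpolation=cv2.INTER_CUBIC));np.savez('w4',K=K,e=e,Rc=Rc)
```

```text
8.2 [ 0.5345 -0.0072  0.1801] [ 0.2425 -0.0917  0.2144]
```

View pics/w4.png

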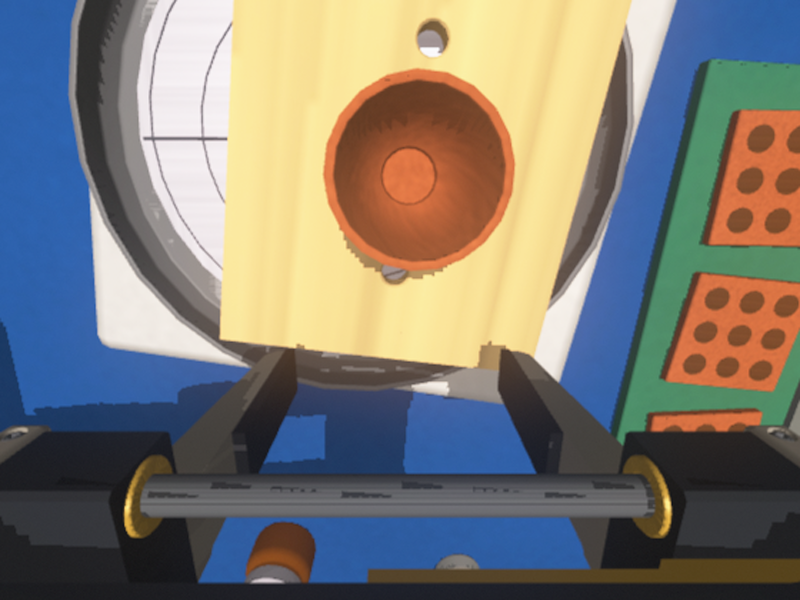

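Run:
```python
from h import *
d=np.load('w4.npz');K,e,Rc=d['K'],d['e'],d['Rc']
f=lambda p:(np.array(p,float)+.5)*.7-.5
for p,z in (((220,341),.202),((537,368),.187),((395,273),.196),((432,39),.196),((145,138),.175),((227,138.5),.175)):print(ray(f(p),z,K,e,Rc)[0])
s=bot.observe();Rm=R.from_quat(s['eef_rot']).as_matrix();P=s['position']
q=np.array([[x,y,z] for x in(0,-.05) for y in(-.064,-.046,.046,.064) for z in(-.01,.01)])
print(np.c_[q*1000,(proj(P+q@Rm.T,K,e,Rc)+.5)/.7-.5])
i=cv2.imread('pics/w4.png')[310:400,240:580];cv2.imwrite('pics/w4c.png',cv2.resize(i,None,fx=2.35,fy=2.35,interpolation=cv2.INTER_CUBIC))
```

```text
[ 0.4487 -0.0043  0.202 ]
[ 0.6099 -0.0172  0.187 ]
[0.5314 0.0326 0.196 ]
[0.5411 0.1303 0.196 ]
[0.4085 0.0872 0.175 ]
[0.4477 0.0891 0.175 ]
[[  0.     -64.     -10.     276.6829 321.0408]
 [  0.     -64.      10.     279.8168 355.5262]
 [  0.     -46.     -10.     310.5057 321.0485]
 [  0.     -46.      10.     312.7547 355.5315]
 [  0.      46.     -10.     483.3079 321.0878]
 [  0.      46.      10.     481.0375 355.5584]
 [  0.      64.     -10.     517.1033 321.0955]
 [  0.      64.      10.     513.9494 355.5636]
 [-50.     -64.     -10.     243.3796 361.4917]
 [-50.     -64.      10.     248.4577 403.8743]
 [-50.     -46.     -10.     286.5766 361.4981]
 [-50.     -46.      10.     290.2217 403.877 ]
 [-50.      46.     -10.     507.2471 361.5308]
 [-50.      46.      10.     503.5752 403.8909]
 [-50.      64.     -10.     550.3994 361.5372]
 [-50.      64.      10.     545.2974 403.8936]]
```

View pics/w4c.png

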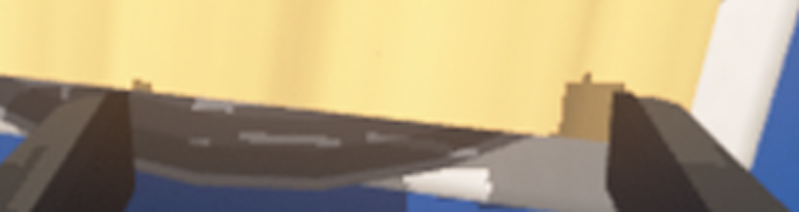

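The bat has not moved: its holes still measure (0.531,0.033) and (0.541,0.130). The fingers also end about 45 mm short of where I expected in the wrist view, so I'll check their true height in a combined scene and top view with the projected tips marked.

```bash
cat >> h.py <<'E'
def crop(img,c,w,h,s,pts=()):
    x,y=int(c[0]-w/2),int(c[1]-h/2); x=max(0,min(x,560-w)); y=max(0,min(y,420-h))
    o=cv2.resize(img[y:y+h,x:x+w],None,fx=s,fy=s,interpolation=cv2.INTER_CUBIC)
    for p in pts: cv2.circle(o,tuple(int(v) for v in ((np.array(p)-[x,y]+.5)*s)),2,(255,0,255),-1)
    return o,(x,y,s)
E
python3 - <<'E'
from h import *
s=bot.observe();Rm=R.from_quat(s['eef_rot']).as_matrix();P=s['position']
q=np.array([[x,y,0] for x in(0,-.019,-.088) for y in(-.055,.055)])@Rm.T+P
i,K,e,Rc=cam('scene');c=proj(P,K,e,Rc)[0];a,ma=crop(i,c,100,75,8,proj(q,K,e,Rc));print(ma)
cv2.imwrite('pics/m5.png',a)
E
```

```text
(226, 167, 8)
```

View pics/m5.png

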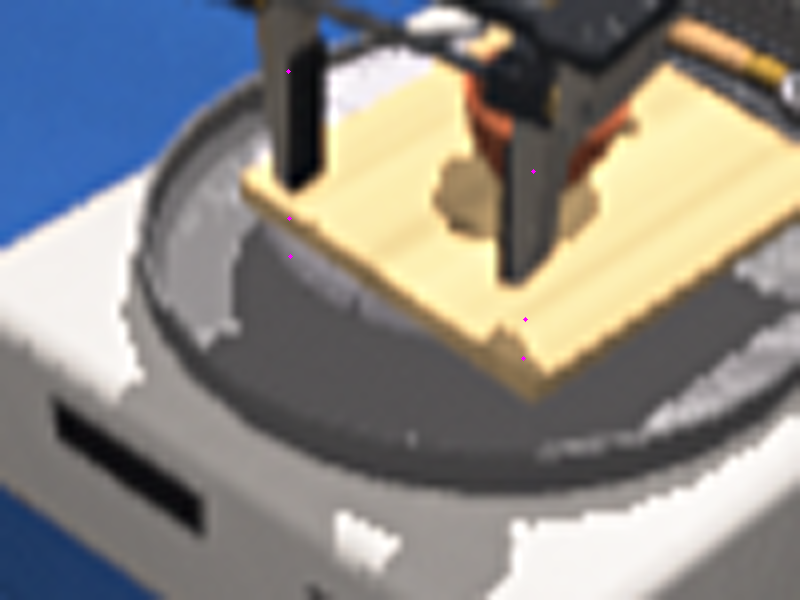

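The fingers really end about 34 mm short of the stated TCP. In the scene crop the tips are at (292,190) and (515,283) while the TCP marks are at (290,256) and (523,358), and the wrist view gives the same offset. The tips have been hovering above the bat, so I'll back off, go about 35 mm lower and push again.

Emit:
jog_arm(
  deltas=[
    [[0,0,20,0,0,0,1],[0,0,20,0,0,0,1],[12,0,0,0,0,0,1],[12,0,0,0,0,0,1],[11,0,0,0,0,0,1],[0,0,0,0,0,0,1],[0,0,-4,0,0,0,1],[0,0,-4,0,0,0,1],[0,0,-3,0,0,0,1],[0,0,-2,0,0,0,1],[0,0,-2,0,0,0,1],[0,0,-2,0,0,0,1],[0,0,-2,0,0,0,1],[0,0,-1,0,0,0,1]],
  ],
)

```text
t: 10.05
position: [0.5357, -0.0273, 0.1451]
eef_rot: [0.486, 0.513, -0.486, 0.514]
force: [0.9, -2.0, -0.4]
opening: 1.0
```

```bash
cat >> h.py <<'E'
# track the bat in the wrist view: wood mask polygon
def wood(i):
    h=cv2.cvtColor(i,cv2.COLOR_BGR2HSV)
    return cv2.inRange(h,(14,50,120),(32,190,255))
E
python3 - <<'E'
from h import *
s=bot.observe();print(s['t'],s['position'],s['force'])
i,K,e,Rc=cam('wrist');cv2.imwrite('pics/w6.png',i);np.savez('w6',K=K,e=e,Rc=Rc)
# -y edge of the bat: last wood row per column
m=wood(i)
for c in (160,180,200,230,260,290,320,340):
    r=np.where(m[:300,c])[0]; print(c,r.max() if len(r) else None, end='; ')
E
```

```text
10.05 [ 0.5357 -0.0273  0.1451] [ 0.9087 -2.0031 -0.3715]
160 228; 180 229; 200 232; 230 235; 260 238; 290 241; 320 244; 340 246;
```

Emit:
jog_arm(
  deltas=[
    [[0,0,-1.5,0,0,0,1],[0,0,-1.5,0,0,0,1],[0,0,-1.5,0,0,0,1],[0,0,-1.5,0,0,0,1],[0,0,-1.5,0,0,0,1],[0,0,-1.5,0,0,0,1]],
  ],
)

```text
t: 10.85
position: [0.5351, -0.0181, 0.1451]
eef_rot: [0.486, 0.513, -0.486, 0.513]
force: [1.2, -3.0, 0.6]
opening: 1.0
```

Run:
```python
from h import *
s=bot.observe();print(s['t'],s['position'],s['force'])
i,K,e,Rc=cam('wrist');cv2.imwrite('pics/w7.png',i);np.savez('w7',K=K,e=e,Rc=Rc)
m=wood(i)
for c in (160,180,200,230,260,290,320,340):
    r=np.where(m[:300,c])[0]; print(c,r.max() if len(r) else None, end='; ')
```

```text
10.85 [ 0.5351 -0.0181  0.1451] [ 1.2023 -2.9827  0.622 ]
160 233; 180 234; 200 236; 230 238; 260 241; 290 243; 320 246; 340 247;
```

Emit:
jog_arm(
  deltas=[
    [[0,0,-1.5,0,0,0,1],[0,0,-1.5,0,0,0,1],[0,0,-1.5,0,0,0,1],[0,0,-1.5,0,0,0,1]],
  ],
)

```text
t: 11.4
position: [0.5348, -0.0121, 0.1451]
eef_rot: [0.486, 0.513, -0.486, 0.514]
force: [1.0, -2.0, 2.6]
opening: 1.001
```

Run:
```python
from h import *
s=bot.observe();print(s['t'],s['position'],s['force'])
i,K,e,Rc=cam('wrist');cv2.imwrite('pics/w8.png',i);np.savez('w8',K=K,e=e,Rc=Rc)
o=cv2.resize(i[:265],(800,379),interpolation=cv2.INTER_CUBIC)
t,K2,e2,R2=cam('top');a,ma=crop(t,proj([[.53,.09,.19]],K2,e2,R2)[0],130,36*1,6,());print(ma)
b,mb=crop(t,proj([[.53,.09,.19]],K2,e2,R2)[0],200,55,4,())
cv2.imwrite('pics/m8.png',np.vstack([o,cv2.resize(t[170:290,190:325],None,fx=1.8,fy=1.8,interpolation=cv2.INTER_CUBIC)[:216,:,:] if 0 else b]));print(o.shape,mb)
m=wood(i)
for c in (160,180,200,230,260,290,320,340):
    r=np.where(m[:300,c])[0]; print(c,r.max() if len(r) else None, end='; ')
```

```text
11.4 [ 0.5348 -0.0121  0.1451] [ 0.9564 -1.9825  2.6311]
(188, 200, 6)
(379, 800, 3) (153, 191, 4)
160 236; 180 237; 200 239; 230 240; 260 242; 290 244; 320 246; 340 247;
```

View pics/m8.png

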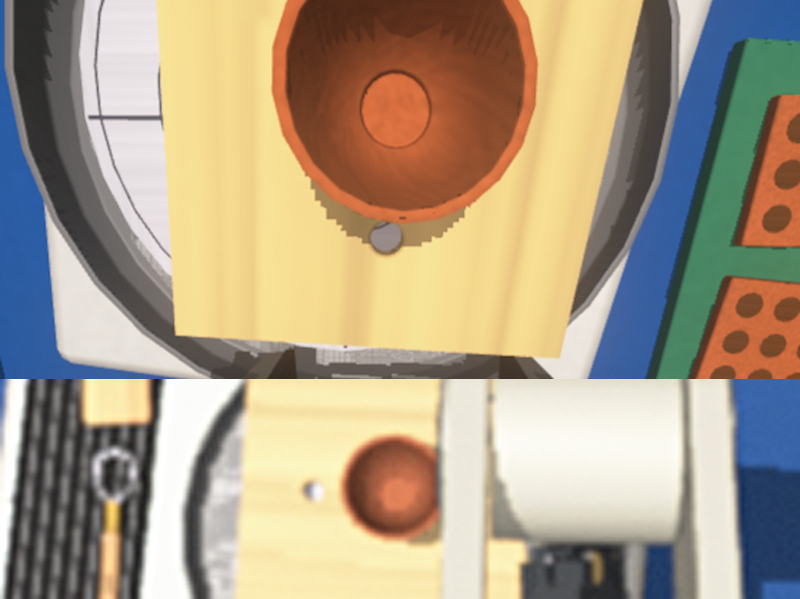

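The wrist half of the picture shows hole0 at (386,238) and the −y edge from (176,334) to (560,357). The top half shows hole1 at (313,111 below the seam). The bat is turning and shifting as planned.

```bash
cat >> h.py <<'E'
C=np.array([.5056,.0921]);YAW=.054
U=np.array([np.cos(YAW),np.sin(YAW)]);V=np.array([-U[1],U[0]])
def toh(p): d=np.asarray(p)[...,:2]-C; return np.stack([d@U,d@V],-1)*1000
def hole(i,K,e,Rc,guess,r=9):
    "centroid of the non-wood blob nearest the guessed head-frame hole (mm)"
    g=C+U*guess[0]/1000+V*guess[1]/1000
    p=proj([[*g,.1926]],K,e,Rc)[0]; x,y=np.round(p).astype(int)
    m=255-wood(i); n,l,s,c=cv2.connectedComponentsWithStats(m)
    k=[(np.hypot(*(c[j]-p)),j) for j in range(1,n) if 8<s[j,4]<400]
    if not k:return None
    d,j=min(k); return c[j],s[j,4],d,toh(ray(c[j],.1926,K,e,Rc)[0])
E
python3 - <<'E'
from h import *
d=np.load('w8.npz');K,e,Rc=d['K'],d['e'],d['Rc'];i=cv2.imread('pics/w8.png')
f=lambda p:(np.array(p,float)+.5)*.7-.5
for p,z in (((176,334),.199),((560,357),.1868),((386,238),.1926),((90,117),.175),((160,118),.175)):print(toh(ray(f(p),z,K,e,Rc)[0]))
t,K2,e2,R2=cam('top')
p=(np.array([313.,111])+.5)/4-.5+[153,191];print(p,toh(ray(p,.1926,K2,e2,R2)[0]))
print(hole(i,K,e,Rc,(27,-48)),hole(t,K2,e2,R2,(27,50)))
print(toh([.5348,-.0121]))
E
```

```text
[-64.3556 -81.8873]
[ 94.8437 -97.3269]
[ 19.2568 -44.6165]
[-97.5853   0.3306]
[-70.0562   0.0021]
[230.875 218.375] [29.1048 54.0017]
None (array([231.2632, 218.6316]), np.int32(19), np.float64(1.2967364403070194), array([28.3829, 53.0426]))
[  23.5334 -105.6241]
```

Emit:
jog_arm(
  deltas=[
    [[0,0,15,0,0,0,1],[-40,0,0,0,0,0,1],[-40,0,0,0,0,0,1],[0,0,0,10,0,0,1],[0,0,0,10,0,0,1],[0,0,0,10,0,0,1],[0,0,0,10,0,0,1],[0,0,0,10,0,0,1],[0,0,0,10,0,0,1],[0,0,0,10,0,0,1],[0,0,0,10,0,0,1],[0,0,0,10,0,0,1],[0,-31,-28,0,0,0,1],[0,-31,-28,0,0,0,1],[0,-31,-28,0,0,0,1],[0,-31,-28,0,0,0,1],[0,0,0,0,0,0,1]],
  ],
)

```text
t: 13.68
position: [0.6415, 0.1039, 0.2242]
eef_rot: [-0.707, -0.02, 0.707, -0.02]
force: [-0.3, -0.0, 0.2]
opening: 1.005
```

```bash
cat >> h.py <<'E'
def st():
    s=bot.observe();Rm=R.from_quat(s['eef_rot']).as_matrix();y=Rm[:2,1]
    print('t',s['t'],'head',toh(s['position']),'z',s['position'][2],'jaw yaw rel head',np.degrees(np.arctan2(y[1],y[0])-YAW),'F',np.array([s['force'][:2]@U,s['force'][:2]@V,s['force'][2]]))
E
python3 - <<'E'
from h import *
st()
for n in('wrist','top'):
    i,K,e,Rc=cam(n);cv2.imwrite(f'pics/{n}9.png',i);np.savez(n+'9',K=K,e=e,Rc=Rc)
    for g in((19,-45),(28,53)):print(n,hole(i,K,e,Rc,g))
E
```

```text
t 13.675 head [136.3901   4.4725] z 0.22416834569828342 jaw yaw rel head -89.8534871400321 F [-0.3313 -0.0246  0.1715]
wrist (array([226.2069, 323.7069]), np.int32(58), np.float64(101.83252927139621), array([31.5308, 55.0834]))
wrist (array([226.2069, 323.7069]), np.int32(58), np.float64(3.791227503564518), array([31.5308, 55.0834]))
top (array([231.2632, 218.6316]), np.int32(19), np.float64(38.28718941108536), array([28.3829, 53.0426]))
top (array([231.2632, 218.6316]), np.int32(19), np.float64(0.1494970544521941), array([28.3829, 53.0426]))
```

Emit:
jog_arm(
  deltas=[
    [[40,0,0,0,0,0,1],[39,0,0,0,0,0,1],[0,0,6,0,0,0,1],[0,0,6,0,0,0,1],[0,0,3,0,0,0,1],[0,0,2,0,0,0,1],[0,0,2,0,0,0,1],[0,0,2,0,0,0,1],[0,0,2,0,0,0,1],[0,0,2,0,0,0,1],[0,0,2,0,0,0,1]],
  ],
)

```text
t: 15.15
position: [0.6135, 0.1013, 0.146]
eef_rot: [-0.707, -0.019, 0.707, -0.019]
force: [3.2, 0.9, 2.3]
opening: 0.998
```

Run:
```python
from h import *
st()
for n in('wrist','top'):
    i,K,e,Rc=cam(n);cv2.imwrite(f'pics/{n}10.png',i);np.savez(n+'10',K=K,e=e,Rc=Rc)
    for g in((19,-45),(22,53)):print(n,hole(i,K,e,Rc,g))
    if n=='wrist':
        m=wood(i);P=[]
        for c in range(240,325,6):
            r=np.where(m[200:300,c])[0]; P.append([c,200+r.min()] if len(r) else None)
        print(P)
```

```text
t 15.15 head [108.2518   3.3697] z 0.14598564811676085 jaw yaw rel head -89.96187119985221 F [3.2717 0.6944 2.289 ]
wrist (array([352.5111, 382.44  ]), np.int32(225), np.float64(7.141009817899167), array([ 15.8071, -49.6386]))
wrist (array([210.8608, 378.2468]), np.int32(158), np.float64(4.379745987741974), array([19.4525, 50.8245]))
[[240, np.int64(275)], [246, np.int64(275)], [252, np.int64(276)], [258, np.int64(275)], [264, np.int64(276)], [270, np.int64(276)], [276, np.int64(276)], [282, np.int64(276)], [288, np.int64(276)], [294, np.int64(277)], [300, np.int64(277)], [306, np.int64(277)], [312, np.int64(277)], [318, np.int64(277)], [324, np.int64(278)]]
top (array([233.1176, 222.5882]), np.int32(17), np.float64(36.511857450927394), array([17.9195, 48.8612]))
top (array([233.1176, 222.5882]), np.int32(17), np.float64(2.2535733359083245), array([17.9195, 48.8612]))
```

Emit:
jog_arm(
  deltas=[
    [[0,0,2,0,0,0,1],[0,0,2,0,0,0,1],[0,0,2,0,0,0,1],[0,0,2,0,0,0,1],[0,0,2,0,0,0,1],[0,0,0,0,0,0,1]],
  ],
)

```text
t: 16.0
position: [0.6032, 0.1006, 0.1459]
eef_rot: [-0.707, -0.019, 0.707, -0.019]
force: [1.2, -0.9, 0.6]
opening: 0.998
```

Run:
```python
from h import *
st()
W,Kw,ew,Rw=cam('wrist');T,K,e,Rc=cam('top')
cv2.imwrite('pics/w11.png',W);cv2.imwrite('pics/t11.png',T)
print('top h1',hole(T,K,e,Rc,(8,50)));print('wr h0',hole(W,Kw,ew,Rw,(8,-50)),'h1',hole(W,Kw,ew,Rw,(8,50)))
def edge(I,name):
    # +y edge in top view: subpixel blue-channel step along rows (wood: low blue/high red)
    f=I[:,:,2].astype(float)-I[:,:,0]; P=[]
    for r in range(195,245,3):
        c=np.arange(205,240); v=f[r,c]; k=np.where((v[:-1]<45)&(v[1:]>=45))[0]
        if len(k):k=k[0];P.append([c[k]+(45-v[k])/(v[k+1]-v[k]),r])
    P=np.array(P); H=np.array([toh(ray(p,.187+.012*(p[1]-195)/60,K,e,Rc)[0]) for p in P]); 
    A=np.polyfit(H[:,0],H[:,1],1);q=np.abs(H[:,1]-np.polyval(A,H[:,0]))<1.5;A=np.polyfit(H[q,0],H[q,1],1)
    print(name,'n',q.sum(),'slope(yaw)',A[0],'y at x=0',A[1],H[0],H[-1])
edge(cv2.imread('pics/top0.png'),'start'); edge(T,'now')
```

```text
t 16.0 head [97.9041  3.1708] z 0.14594116656790454 jaw yaw rel head -89.95399590962177 F [ 1.1237 -0.9165  0.6216]
top h1 (array([234. , 226.5]), np.int32(16), np.float64(1.105594492668317), array([ 7.7374, 47.1706]))
wr h0 (array([356.0957, 379.9435]), np.int32(230), np.float64(3.1032184300464127), array([  7.7314, -52.2104])) h1 (array([213.9313, 379.4125]), np.int32(160), np.float64(2.079100417724188), array([ 8.0828, 48.5234]))
start n 17 slope(yaw) -0.15271358970387097 y at x=0 88.5686781998431 [91.3987 74.6612] [-31.6845  94.1548]
now n 12 slope(yaw) 0.053927303328669234 y at x=0 79.9423172311234 [75.8443 77.3884] [-24.9878  78.6251]
```

Emit:
jog_arm(
  deltas=[
    [[0,-0.5,1,0,0,0,1],[0,-0.5,1,0,0,0,1],[0,-0.5,1,0,0,0,1],[0,-0.5,1,0,0,0,1],[0,-0.5,1,0,0,0,1]],
  ],
)

```text
t: 16.73
position: [0.5987, 0.103, 0.1462]
eef_rot: [0.707, 0.019, -0.707, 0.019]
force: [1.8, -1.1, 0.4]
opening: 1.0
```

```bash
cat > look.py <<'E'
from h import *
st()
W,Kw,ew,Rw=cam('wrist');T,K,e,Rc=cam('top')
cv2.imwrite('pics/wl.png',W);cv2.imwrite('pics/tl.png',T)
print('top h1',hole(T,K,e,Rc,(3,50)));print('wr h0',hole(W,Kw,ew,Rw,(3,-50)),'\n h1',hole(W,Kw,ew,Rw,(3,50)))
E
python3 look.py
```

```text
t 16.725 head [93.5686  5.8849] z 0.1462360237106692 jaw yaw rel head -89.95630207659727 F [ 1.7886 -1.171   0.3765]
top h1 (array([233.5882, 228.8824]), np.int32(17), np.float64(0.7505187030218318), array([ 1.6934, 48.5753]))
wr h0 (array([356.815 , 379.2819]), np.int32(227), np.float64(0.8426559466010519), array([  3.7537, -50.0248])) 
 h1 (array([215.6121, 378.3939]), np.int32(165), np.float64(1.5604806162145801), array([ 4.4004, 50.0333]))
```

Emit:
jog_arm(
  deltas=[
    [[0,-0.3,0.8,0,0,0,1],[0,-0.2,0.8,0,0,0,1],[0,0,0.8,0,0,0,1],[0,0,0.8,0,0,0,1],[0,0,0,0,0,0,1]],
  ],
)

```text
t: 17.45
position: [0.5954, 0.1033, 0.1461]
eef_rot: [0.707, 0.019, -0.707, 0.019]
force: [1.0, 0.1, -0.5]
opening: 0.998
```

```bash
python3 look.py
```

```text
t 17.45 head [90.3177  6.3537] z 0.14610233115257024 jaw yaw rel head -89.96521569909117 F [ 1.0544  0.0858 -0.4722]
top h1 (array([233.5, 229.5]), np.int32(14), np.float64(1.1975627828230937), array([ 0.124 , 48.8919]))
wr h0 (array([354.5556, 372.2626]), np.int32(198), np.float64(5.451050560099164), array([  6.9064, -47.4068])) 
 h1 (array([216.9291, 370.6772]), np.int32(127), np.float64(5.8622554317613575), array([ 8.1683, 49.1296]))
```

The hole pixels in the wrist view jumped by about 7 px, which suggests the bat dropped. I'll back the fingers off and check.

Emit:
jog_arm(
  deltas=[
    [[0,0,-5,0,0,0,1],[0,0,-20,0,0,0,1],[0,0,-15,0,0,0,1],[-60,0,0,0,0,0,1],[-60,0,0,0,0,0,1],[-40,0,0,0,0,0,1],[0,50,20,0,0,0,1],[0,50,20,0,0,0,1],[0,50,20,0,0,0,1],[0,50,20,0,0,0,1],[0,50,20,0,0,0,1],[0,50,20,0,0,0,1],[0,50,20,0,0,0,1],[0,0,0,0,0,0,1]],
  ],
)

```text
t: 19.3
position: [0.5135, -0.2548, 0.306]
eef_rot: [-0.707, -0.018, 0.707, -0.018]
force: [-0.5, 0.4, -0.3]
opening: 0.998
```

Run:
```python
from h import *
st()
T,K,e,Rc=cam('top');S,K2,e2,R2=cam('scene');cv2.imwrite('pics/tf.png',T)
P=C+0*U
q=[[*(C+V*y),.183] for y in(-.05,.05)]
a,ma=crop(T,proj([[*C,.187]],K,e,Rc)[0],100,75,6); b,mb=crop(S,proj([[*C,.187]],K2,e2,R2)[0],100,75,5)
a=a[:,:430] if 0 else cv2.resize(a,(400,300)); 
cv2.imwrite('pics/mf.png',np.vstack([np.hstack([a,cv2.resize(b,(400,300))]),np.zeros((0,800,3),np.uint8)]))
print(ma,mb,'pins top px',proj(q,K,e,Rc),'holes top at z.187',proj(np.array(q)+[0,0,.004],K,e,Rc))
# bat mask from top: largest wood blob
m=wood(T);n,l,s,c=cv2.connectedComponentsWithStats(m);x,y=np.round(proj([[*(C+.065*U),.187]],K,e,Rc)[0]).astype(int)
k=l[y,x];bl=(l==k).astype('uint8');cn=max(cv2.findContours(bl,0,1)[0],key=cv2.contourArea)
bx=cv2.boxPoints(cv2.minAreaRect(cn));H=np.array([toh(ray(p,.187,K,e,Rc)[0]) for p in bx]);print('corners',H,'mean',H.mean(0),cv2.minAreaRect(cn))
for g in((0,-50),(0,50)):
    h=hole(T,K,e,Rc,g)
    print(h[0],h[1],toh(ray(h[0],.187,K,e,Rc)[0]))
```

```text
t 19.3 head [ -10.7883 -346.7732] z 0.305992612845327 jaw yaw rel head -90.2007204998895 F [-0.4946  0.4597 -0.3466]
(202, 190, 6) (237, 147, 5) pins top px [[271.9805 227.2368]
 [233.4334 229.6504]] holes top at z.187 [[271.9575 227.1977]
 [233.2835 229.6192]]
corners [[ 81.3795  96.6782]
 [ 80.4758 -97.5341]
 [-82.7745 -96.5168]
 [-81.7803  96.2129]] mean [-0.6749 -0.2899] ((252.7471466064453, 228.78382873535156), (63.240989685058594, 74.97148132324219), 86.69812774658203)
[271.6154 227.3846] 13 [ -0.4264 -49.0887]
[233.2857 229.5   ] 14 [ 0.3066 49.9768]
```

View pics/mf.png

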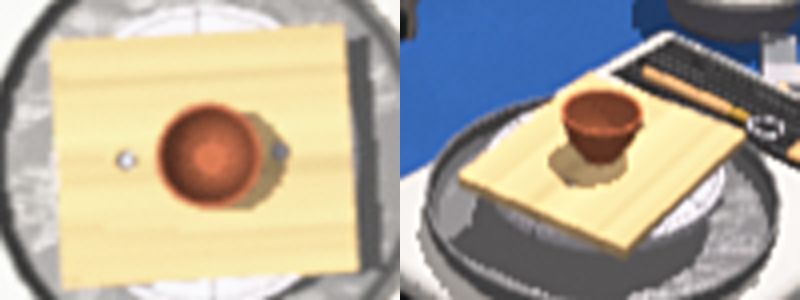

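The picture shows the bat centred, with both holes over the pin positions ((127,160) and (281,152) in the left half) and the bowl upright. I'll check flatness numerically by fitting corner heights in the scene view.

Run:
```python
from h import *
S,K,e,Rc=cam('scene');T,K2,e2,R2=cam('top')
from scipy.optimize import least_squares
def box(I,K,e,Rc):
    h=cv2.cvtColor(I,cv2.COLOR_BGR2HSV);m=cv2.inRange(h,(14,50,185),(32,190,255))
    n,l,s,c=cv2.connectedComponentsWithStats(m);x,y=np.round(proj([[*(C+.065*U),.187]],K,e,Rc)[0]).astype(int)
    cn=max(cv2.findContours((l==l[y,x]).astype('uint8'),0,1)[0],key=cv2.contourArea)
    return cv2.approxPolyN(cn,4).reshape(-1,2).astype(float)
a,b=box(S,K,e,Rc),box(T,K2,e2,R2)
def mod(p):
    g=np.array([[sx*.08,sy*.095,0] for sx,sy in((1,1),(1,-1),(-1,-1),(-1,1))])
    return R.from_euler('zyx',[YAW+p[3],p[4],p[5]]).apply(g)+[C[0]+p[0],C[1]+p[1],.187+p[2]]
near=lambda P,Q:np.array([Q[np.argmin(np.hypot(*(Q-x).T))]-x for x in P])
fun=lambda p:np.r_[near(proj(mod(p),K,e,Rc),a).ravel(),near(proj(mod(p),K2,e2,R2),b).ravel()]
r=least_squares(fun,np.zeros(6));print('dx dy dz yaw pitch roll',r.x,'res',np.abs(r.fun).max())
for nm,p in(('flat',[0,0,0,0,0,0]),('on pins',[0,0,.008,0,0,0]),('tilted',[0,0,.006,0,.08,0])):print(nm,np.sqrt((fun(np.array(p))**2).mean()))
```

```text
dx dy dz yaw pitch roll [ 0.0003 -0.0007  0.0024 -0.0079  0.0161  0.0104] res 1.1407335775681418
flat 0.6315403559320482
on pins 0.9799614900485443
tilted 0.9589368329694481
```

Run:
```python
from h import *
# wrist camera pose at wl.png rebuilt from T_tool_cam and the logged pose
d=viewer.read_camera('wrist');Tc=np.array(d['T_tool_cam']);K=np.array(d['K'])
q=np.array([.707,.019,-.707,.019]);Rt=R.from_quat(q/np.linalg.norm(q)).as_matrix()
e=np.array([.5954,.1033,.1461])+Rt@Tc[:3,3];Rc=Rt@Tc[:3,:3]
for p in((354.56,372.26),(216.93,370.68)):
    for z in(.181,.184,.187,.190,.195):print(p,z,toh(ray(p,z,K,e,Rc)[0]))
```

```text
(354.56, 372.26) 0.181 [ -5.2658 -51.2357]
(354.56, 372.26) 0.184 [ -2.1442 -50.2326]
(354.56, 372.26) 0.187 [  0.9775 -49.2295]
(354.56, 372.26) 0.19 [  4.0991 -48.2264]
(354.56, 372.26) 0.195 [  9.3019 -46.5545]
(216.93, 370.68) 0.181 [-3.8156 52.2703]
(216.93, 370.68) 0.184 [-0.7192 51.4742]
(216.93, 370.68) 0.187 [ 2.3773 50.6781]
(216.93, 370.68) 0.19 [ 5.4737 49.8821]
(216.93, 370.68) 0.195 [10.6345 48.5552]
```

```bash
python3 -c "
from cell import bot
print(bot.sign_off())"
```

```text
the job is handed in; nothing more can be done
None
```

The bat appears to be seated over both pins and lying flat, and the job is handed in at about 19.5 s of the 64 s. No verdict is reported, so this rests on my last camera checks.

**What I did:** I pushed the bat's −y edge with the open fingers to correct its sideways offset and start turning it. I then pushed its +x edge with both fingers, dragging slightly toward +y, until it dropped. After that I backed off, raised the hand and moved it clear.

**Last checks:**
- **Holes:** both are within about 1 mm of their estimated pin positions in the top view (about −0.4, +0.9 mm and +0.3, 0.0 mm).
- **Height:** the wrist view around the drop puts the hole mouths at about 0.185–0.187 m. Seated is 0.187 m; resting on the pins would be about 0.195 m.
- **Bowl:** it stands upright near the bat's middle.
- **Tools and pots:** I felt no contact with them. I did not measure their positions again at the end.

**What disagreed:**
- **Finger length:** the fingers end about 34 mm short of the stated TCP in both the scene and wrist views. My first side push therefore passed above the bat without touching it; I lowered the hand by 35 mm to correct this.
- **Flatness fit:** a coarse six-parameter fit in the scene and top views gave 2.4 mm of height and 0.01–0.016 rad of tilt. That is close to the limits, but also within what about 1 px of error (roughly 3 mm) would produce. The flat model fitted better than the on-pins or tilted ones.

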